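# Slide a ceramic blank along the rail into the jig's corner pocket

## Task

On the grey bonding jig, push the oblong ceramic blank straight across the plate with a fingertip until its long side lies flush against the long rail, then slide it along the rail, keeping it against the rail all the way, fully home into the corner pocket on its own side of the centre stop, so that it touches the stop. Only push or drag it, never lift or tip it, and leave the round disc, the little dish and everything else where they are. Finish with the blank lying flat in the pocket and the hand clear.

Things in the scene. Friction and masses are not known exactly. Their poses are not given: they have to be found in the camera images.
- jig: Bonding jig, fixed to the worktop: grey plate with metal rail, stop and fence. Origin on the worktop. x points across the plate to the rail (away from the robot, give or take the yaw), y along the rail. Plate: x -60 to 50 mm, y -170 to 170 mm, top at z = 8 mm. Rail: whole far edge, inner face at x = 36 mm, 14 mm thick. Rail, stop and fence end at z = 16 mm. Blank on the +y or -y side, disc on the other.
- stop (a point): Centre stop: top of the bar that runs across from the rail in the jig's middle, y -10 to 10 mm, x -7 to 36 mm (jig frame; this point at 18, 0, 16 mm). From its near end a 12 mm thick fence runs to both sides, y -38 to 38 mm, inner face at x = 1 mm; its ends flare away from the rail by 0.6 rad, out to about y = +-53 mm.
- pocket_a (a point): Corner pocket on the +y side of the stop: where the centre of the blank's underside lies when home (jig frame 20, 30, 8 mm). The pocket is 35 mm wide between rail and fence and open towards +y; the home blank's outer end is at y = 50 mm, past the straight fence. The blank belongs here if it starts on the +y side.
- pocket_b (a point): The mirror-image corner pocket on the -y side of the stop (jig frame 20, -30, 8 mm), open towards -y. The blank belongs here if it starts on the -y side.
- blank: Oblong white ceramic blank, 32 (x) by 40 (y) by 18 mm high, 60 to 130 g, loose on the plate; its top is 10 mm above the rail's. Origin: centre of its underside. Starts 105 to 125 mm along y from the jig's middle, at jig x -30 to -15 mm, turned up to 0.5 rad. It must be flush on the rail before its centre is within 75 mm of the jig's middle (along y), and from there stay within 8 mm of the rail.
- disc: A round ceramic disc of the same white material, 40 mm across, 18 mm high, loose on the plate on the other side of the stop. Origin: centre of its underside. To be left alone.
- dish: Small brown waisted dish, 35 mm across, 30 mm high, loose on the plate in front of the centre stop. Origin: centre of its underside. To be left alone.
- cast: Stone-coloured plaster cast of a jaw, 58 x 68 x 32 mm, on the worktop at the right near the steriliser. Origin: centre of its underside. To be left alone.
- amber_bottle: Small amber bottle, 36 mm across, 78 mm high, behind the jig. Origin: centre of its underside. To be left alone.
- clear_bottle: Small clear bottle, 30 mm across, 66 mm high, behind the jig at the left. Origin: centre of its underside. To be left alone.
- tweezers: Steel tweezers, 21 x 148 x 8 mm, lying on the worktop left of the jig. Origin: centre of the underside. To be left alone.
There are look-alikes about, which are no part of the job. What is shaped like the blank but black is not meant.

How it is judged (in metres and radians):
On the way, in this order (a step that is already met when the one before it is completed fails the run):
1. the blank's long side lies flush against the rail, still outside the pocket (x of blank in the frame of jig above 0.0175 m and angle between the y axis of blank and the y axis of jig, either way round below 0.06 rad and z of blank in the frame of jig below 0.0105 m and angle between blank's own z axis and vertical below 0.05 rad and (y of blank in the frame of jig above 0.075 m or y of blank in the frame of jig below -0.075 m)), for 0.2 s.
2. the blank is home in the corner pocket (x of blank in the frame of jig above 0.0175 m and angle between the y axis of blank and the y axis of jig, either way round below 0.06 rad and y of blank in the frame of jig between -0.034 and 0.034 m and z of blank in the frame of jig below 0.0105 m and angle between blank's own z axis and vertical below 0.05 rad), for 0.2 s.
At the end, for the whole second after the job is handed in: The blank lies flat on the plate in the corner pocket at rest: long side along the rail (within 0.06 rad) and no more than 2.5 mm from it, its end no more than 4 mm from the centre stop (all of step 2 and linear speed of blank below 0.01 m/s); the robot touches nothing.
It fails at once if the blank is lifted off the jig's plate or pushed off the plate (z of blank in the frame of jig above 0.014 m or z of blank in the frame of jig below 0.004 m).
It fails at once if the blank is tipped up (angle between blank's own z axis and vertical above 0.25 rad).
It fails at once if the blank is more than 8 mm away from the rail within the last stretch before the pocket (its centre nearer than 75 mm to the jig's middle) (y of blank in the frame of jig between -0.075 and 0.075 m and x of blank in the frame of jig below 0.012 m).
It fails at once if the round disc or the little brown dish is moved by more than 10 mm (distance of any of disc, dish from where it was at the start of the episode above 0.01 m).
It fails at once if the plaster cast, a bottle or the tweezers are moved by more than 15 mm (distance of any of cast, amber_bottle, clear_bottle, tweezers from where it was at the start of the episode above 0.015 m).
It also fails if it takes over 48 s, if anything falls off the work surface, if the arm or the gripper's body presses on something with over 40 N, if the wrist force passes 120 N, or if a joint passes its speed limit or range.

## Robot

A 6-joint arm with a two-finger parallel gripper is mounted at the origin on a cart in front of the work surface, level with it; the furniture and walls round the work are solid. World frame = base frame: x ahead of the robot, y to its left, z up, the work surface at z = 0. Lengths are in m, angles in degrees, forces in N, time in s.
With the tool pointing down it reaches from about 0.35 to 0.875 m from the base axis. Payload 4.2 kg.
Tool frame: the origin (TCP) lies midway between the tips of the shut fingers; the grasp point (between the pads) lies 19 mm behind it; z points along the fingers, y is the direction in which the jaws open and shut (so a half turn about z gives the same grasp; the last joint's range is limited). The gripper opens to 87 mm and grips with 3 to 60 N. Pads are 19 mm wide; open, the fingers measure 117 mm over their backs; the gripper's body (75 mm by 190 mm) begins 51 mm behind the grasp point.
Start: joints at [78.129, 22.042, 0.453, 0, -68.411, -14.817], TCP at [0.281, 0.558, 0.223] pointing down, gripper open.
Joint ranges: [-179.83, 179.83], [-69.29, 118.12], [-61.27, 80.66], [-181.25, 117.63], [-171.15, -9.14], [-177.46, 177.46]. Speed limits (degrees/s): [159.86, 159.86, 180, 180, 180, 180].

## Interface

Orientations are given as a 3x3 rotation matrix whose columns are the frame's x, y, z axes.
In Python, from station import sense, capture, get_calibration, finish_job, spot_in, spot_point gives the robot as it stands.
- The arm moves only by the shell command python3 -m inch 'ROWS'. ROWS is JSON, a list of rows, each an object with "fingers": the finger opening in cm, from 0 to 8.7; "delta_pos": the shift along the tool's x, y, z in cm, a list of three; "spin": the turn about the tool's z in degrees. In form: [{"fingers": fingers, "delta_pos": [dx, dy, dz], "spin": spin}, ...]. A call has 1 to 20 rows; each row is the pose to reach, as a shift and turn from the pose commanded when the call began, along the tool's axes at that moment; what a row does not reach only later rows make up. A row lasts 1/10 s, in which the tool goes at most 50 mm and 8.59 degrees, less where a joint would pass 70% of its speed; a pose out of reach is approached as far as the arm can. A call with a gripper value outside its range is refused whole. The fingers move at their own pace and stop on an object; the grip force is fixed at half the most. Time passes only in rows, so rows that repeat a pose let the fingers close. It gives the time, the measured TCP pose, the force and the opening at its end, in the units of the state.
- sense(): the state, without advancing time (a new reading comes with each control period).
- capture(name): name is "scene" or "top" or "wrist"; returns the picture (420x560x3 uint8, red, green, blue); there is no depth.
- get_calibration(name): a dict with "K" (3x3 intrinsics, pixels), "T" (4x4, takes a point from camera to world coordinates). Camera axes: x right, y up, looking along -z (the intrinsics and any distortion apply to the point x, -y, -z); pixel columns grow to the right and rows downward; lengths in m; the calibration is good to about 2 mm. A picture is of the moment at which its call begins: read the wrist's pose just before it. get_calibration takes no time and is no camera call; for the wrist camera it gives the pose at the moment of the call.
- finish_job(): hands the job in, once; it reports no verdict.
Trained networks look in the newest picture that a camera, given by its name, has taken for a name from the list of things; names that differ only in an ending like _2 or _b are one class to them, and where a whole thing is asked for, a point or a joint stands for the part that bears it (a point fixed in the world has none). Each returns a list of dicts, best first, with "conf" (0 to 1); they miss things now and then, are a little off and sometimes report something else, mostly with a low value. They report only what shows in the picture. A call takes as long as a camera call. They do not tell look-alikes from the thing itself.
- spot_in(camera, target): "extent" ([left, top, right, bottom] as shares, 0 to 1, of the picture: columns of its width, rows of its height, round what is visible of it).
- spot_point(camera, target): "location" ([column, row] as shares, 0 to 1, of the picture: columns of its width, rows of its height: a listed point, or the origin of a listed thing).
The state is a dict: "time_s": time; "joints": joint angles; "joint_velocities": joint speeds; "effort": joint torques, N m; "tcp_pos": TCP position; "ee_rot": TCP orientation; "wrist_force": force on the tool from outside, world axes, zero at the start; "moment": the same for the moment, N m; "gripper_width": opening from 0.0 (shut) to 1.0 (fully open).
Only numpy, scipy, OpenCV 4.12 (cv2) and the standard library are available. Lean on these libraries where they do the work, as an engineer would, in place of code of your own. Each camera call takes 0.05 s, during which the arm holds its last target.

## Working session

There is one attempt and no reset: what is moved stays moved. The work goes in short steps, Python scripts to look and compute and a shell command to move; the robot and the scene stay as the last step left them, time stands still between calls to the robot, and variables do not carry over. Pictures are saved under pics/ and viewed, and the job is handed in when it is done.

```bash
mkdir -p pics; ls
python3 - <<'E'
from station import *
import cv2,numpy as np
s=sense();print(s['time_s'],s['tcp_pos'],s['ee_rot'],s['gripper_width'])
for n in ['scene','top']:
    im=capture(n);cv2.imwrite(f'pics/{n}0.png',im[:,:,::-1]);c=get_calibration(n);print(n,np.round(c['K'],1).tolist(),np.round(c['T'],3).tolist(),[k for k in c])
    for t in ['blank','disc','dish','stop','pocket_a','pocket_b','jig']:
        print(t,[(np.round(np.array(d['location'])*[560,420],1).tolist(),round(d['conf'],2)) for d in spot_point(n,t)][:4])
print(sense()['time_s'])
E
```

```text
pics
0.0 [0.28042236 0.55787267 0.22143523] [[ 8.93385024e-01 -4.49290946e-01 -9.19129237e-04]
 [-4.49291877e-01 -8.93382721e-01 -2.03042556e-03]
 [ 9.11176415e-05  2.22690909e-03 -9.99997516e-01]] 1.002452109322857
scene [[503.9, 0.0, 279.3], [0.0, 503.9, 205.9], [0.0, 0.0, 1.0]] [[0.626, 0.476, -0.617, -0.288], [-0.78, 0.384, -0.495, -0.586], [0.002, 0.791, 0.612, 0.888], [0.0, 0.0, 0.0, 1.0]] ['K', 'T']
blank [([193.4, 205.7], 0.59), ([226.9, 216.7], 0.5), ([164.8, 202.1], 0.44)]
disc [([290.4, 256.3], 0.72)]
dish [([259.8, 241.3], 0.49)]
stop [([272.9, 232.8], 0.64)]
pocket_a [([262.7, 223.9], 0.76), ([281.8, 234.9], 0.6), ([270.3, 229.9], 0.27)]
pocket_b [([262.7, 223.9], 0.76), ([281.8, 234.9], 0.6), ([270.3, 229.9], 0.27)]
jig [([268.4, 238.8], 0.9)]
top [[380.4, 0.0, 275.0], [0.0, 380.4, 210.8], [0.0, 0.0, 1.0]] [[-0.002, 0.983, -0.181, 0.376], [-1.0, -0.008, -0.029, 0.067], [-0.03, 0.181, 0.983, 0.891], [0.0, 0.0, 0.0, 1.0]] ['K', 'T']
blank [([227.0, 242.4], 0.79), ([136.8, 263.2], 0.73), ([176.2, 248.7], 0.68)]
disc [([325.8, 246.8], 0.72), ([229.2, 241.1], 0.69)]
dish [([281.9, 253.9], 0.57)]
stop [([284.3, 227.2], 0.77)]
pocket_a [([293.4, 225.5], 0.91), ([270.9, 223.6], 0.88)]
pocket_b [([293.4, 225.5], 0.91), ([270.9, 223.6], 0.88)]
jig [([280.2, 232.5], 0.97)]
0.8
```

Run:
```python
import cv2
a=cv2.imread('pics/top0.png');cv2.imwrite('pics/topc.png',cv2.resize(a[190:300,110:380],None,fx=2.9,fy=2.9,interpolation=cv2.INTER_CUBIC))
```

```text
(no output)
```

View pics/top0.png

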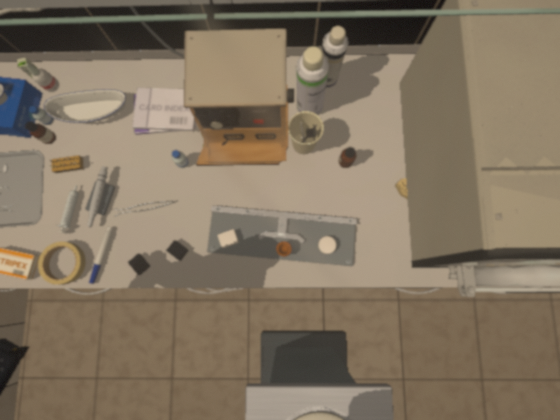

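View pics/scene0.png

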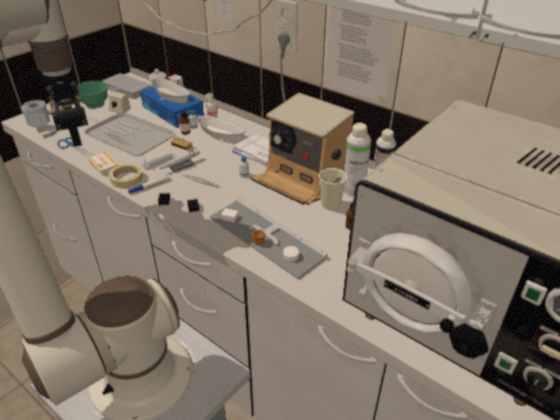

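```bash
sleep 0
```

```text
(no output)
```

View pics/topc.png

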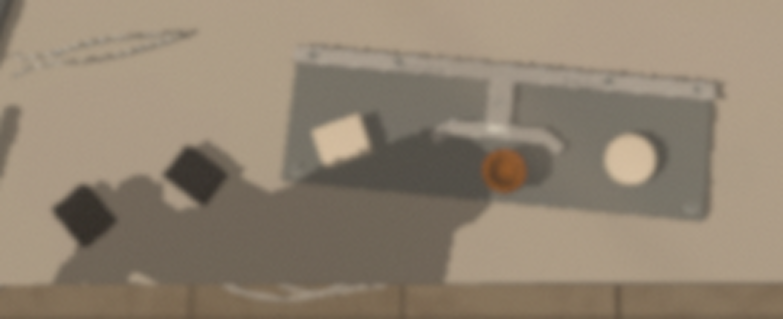

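White oblong at top-view (227,240) on the jig is the blank: it is white, on the plate and rectangular. The black squares at (137,264) and (176,250) are look-alikes, and the disc is at (326,246). The blank is on the left, which is +y, so it belongs in pocket_a. Next I'll work out rough positions.

```bash
cat > h.py <<'E'
import numpy as np,cv2
from station import *
def ray(c,px,z):
    K=c['K'];T=np.array(c['T']);px=np.atleast_2d(px).astype(float)
    d=np.c_[(px[:,0]-K[0][2])/K[0][0],-(px[:,1]-K[1][2])/K[1][1],-np.ones(len(px))]@T[:3,:3].T
    o=T[:3,3];return o+d*((z-o[2])/d[:,2])[:,None]
def proj(c,P):
    K=np.array(c['K']);T=np.array(c['T']);p=(np.atleast_2d(P)-T[:3,3])@T[:3,:3]
    return np.c_[K[0,0]*p[:,0]/-p[:,2]+K[0,2],K[1,1]*-p[:,1]/-p[:,2]+K[1,2]]
E
python3 - <<'E'
from h import *
c=get_calibration('top')
cr=lambda p:np.array(p)/2.9+[110,190]
for n,p,z in [('stop',[284.3,227.2],.016),('pockA',[270.9,223.6],.008),('pockB',[293.4,225.5],.008),('jig',[280.2,232.5],0),('disc',[325.8,246.8],.008),('dish',[281.9,253.9],.008),('blank',[227,242.4],.008),('blanktop',cr([341,139]),.026),('railL',cr([297,53]),.016),('railR',cr([720,90]),.016),('nearL',cr([282,178]),.008),('nearR',cr([706,219]),.008)]:
    print(n,np.round(ray(c,p,z)[0],4))
im=capture('wrist');cv2.imwrite('pics/w0.png',im[:,:,::-1])
c=get_calibration('wrist');print(np.round(c['T'],3).tolist(),c['K'][0][0])
E
```

```text
stop [0.4983 0.0711 0.016 ]
pockA [0.5082 0.1026 0.008 ]
pockB [0.5033 0.0498 0.008 ]
jig [0.488  0.0809 0.    ]
disc [ 0.4531 -0.0245  0.008 ]
dish [0.4372 0.0771 0.008 ]
blank [0.4645 0.2052 0.008 ]
blanktop [0.473  0.2012 0.026 ]
railL [0.5444 0.2401 0.016 ]
railR [ 0.5116 -0.1001  0.016 ]
nearL [0.4438 0.251  0.008 ]
nearR [ 0.41   -0.0864  0.008 ]
[[-0.449, 0.855, 0.258, 0.352], [-0.893, -0.43, -0.13, 0.524], [-0.001, -0.289, 0.957, 0.385], [0.0, 0.0, 0.0, 1.0]] 352.5373265173421
```

View pics/w0.png

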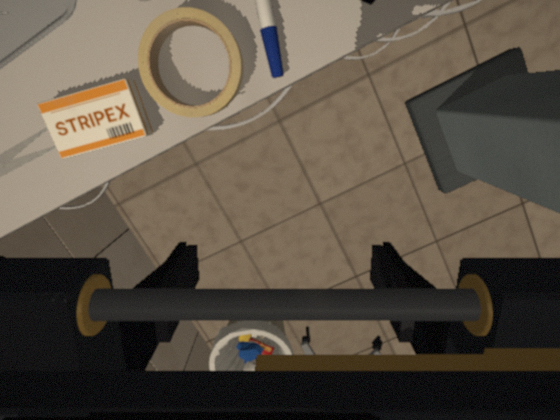

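```bash
python3 -m inch '[{"fingers":0,"delta_pos":[7,6.4,0],"spin":-5},{"fingers":0,"delta_pos":[14,12.8,0],"spin":-11},{"fingers":0,"delta_pos":[21,19,0],"spin":-16},{"fingers":0,"delta_pos":[28.6,25.7,0],"spin":-21},{"fingers":0,"delta_pos":[28.6,25.7,0],"spin":-21},{"fingers":0,"delta_pos":[28.6,25.7,0],"spin":-21},{"fingers":0,"delta_pos":[28.6,25.7,0],"spin":-21},{"fingers":0,"delta_pos":[28.6,25.7,0],"spin":-21},{"fingers":0,"delta_pos":[28.6,25.7,0],"spin":-21},{"fingers":0,"delta_pos":[28.6,25.7,0],"spin":-21},{"fingers":0,"delta_pos":[28.6,25.7,0],"spin":-21},{"fingers":0,"delta_pos":[28.6,25.7,0],"spin":-21}]'
python3 - <<'E'
from h import *
im=capture('wrist');c=get_calibration('wrist');cv2.imwrite('pics/w1.png',im[:,:,::-1]);np.savez('w1.npz',K=c['K'],T=c['T'])
print(np.round(c['T'],4).tolist())
for t,z in [('blank',.008),('stop',.016),('pocket_a',.008),('dish',.008),('jig',0)]:
    for d in spot_point('wrist',t)[:3]:
        p=np.array(d['location'])*[560,420];print(t,p.round(1),round(d['conf'],2),ray(c,p,z)[0].round(4))
E
```

```text
time_s: 2.05
tcp_pos: [0.4206, 0.2013, 0.2225]
ee_rot: [[0.995, -0.098, 0.0], [-0.098, -0.995, 0.0], [0.0, -0.0, -1.0]]
wrist_force: [-0.2, -0.6, 0.6]
gripper_width: 0.03
[[-0.0975, 0.9529, 0.287, 0.4999], [-0.9952, -0.0931, -0.0291, 0.1942], [-0.0011, -0.2885, 0.9575, 0.3849], [0.0, 0.0, 0.0, 1.0]]
blank [276.8 117.7] 0.71 [0.481  0.2041 0.008 ]
blank [175.3 160.2] 0.71 [0.4474 0.3175 0.008 ]
blank [100.8 193.8] 0.61 [0.4184 0.4066 0.008 ]
stop [398.3  82.6] 0.97 [0.5033 0.0807 0.016 ]
stop [70.4 64.9] 0.68 [0.551  0.3995 0.016 ]
pocket_a [402.2 137.2] 0.72 [0.4481 0.0744 0.008 ]
pocket_a [428.6  80.9] 0.6 [0.502  0.0477 0.008 ]
pocket_a [368.8  82.3] 0.56 [0.5065 0.1079 0.008 ]
dish [400.6 135.1] 0.89 [0.4505 0.076  0.008 ]
jig [391.8 104.6] 0.77 [0.4821 0.0827 0.    ]
```

View pics/w1.png

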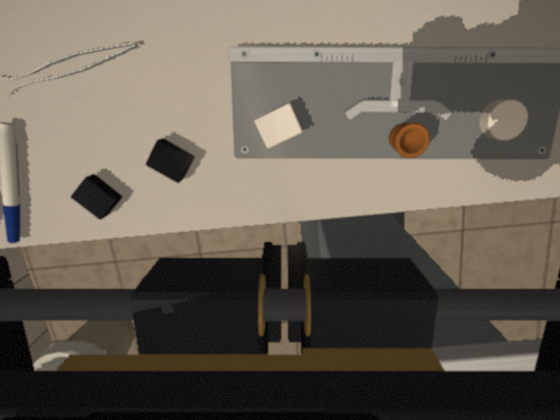

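White oblong at (278,124) on the plate's left half, stop bar at (398,82), dish at (410,140), disc at (504,120), black look-alikes at (170,160) and (96,195). Next I'll measure precisely on a crop.

Run:
```python
from h import *
a=cv2.imread('pics/w1.png');cv2.imwrite('pics/w1c.png',cv2.resize(a[35:175,220:420],None,fx=4,fy=4,interpolation=cv2.INTER_CUBIC))
g=a.min(2);sub=(g[85:165,240:320]>150).astype(np.uint8)
cs,_=cv2.findContours(sub,0,2)
k=max(cs,key=cv2.contourArea);print(cv2.contourArea(k));c=dict(np.load('w1.npz'))
r=cv2.boxPoints(cv2.minAreaRect(k))+[240,85];print(r)
w=ray(c,r,.026);print(w.round(4),w.mean(0),np.linalg.norm(np.diff(w,axis=0),axis=1))
```

```text
1130.5
[[253.80000687 120.59999466]
 [288.60000992 103.19999695]
 [302.40000534 130.79999924]
 [267.60000229 148.19999695]]
[[0.4813 0.2266 0.026 ]
 [0.4945 0.1907 0.026 ]
 [0.4667 0.1794 0.026 ]
 [0.4528 0.216  0.026 ]] [0.47383682 0.20319752 0.026     ] [0.03827503 0.0299764  0.03912322]
```

View pics/w1c.png

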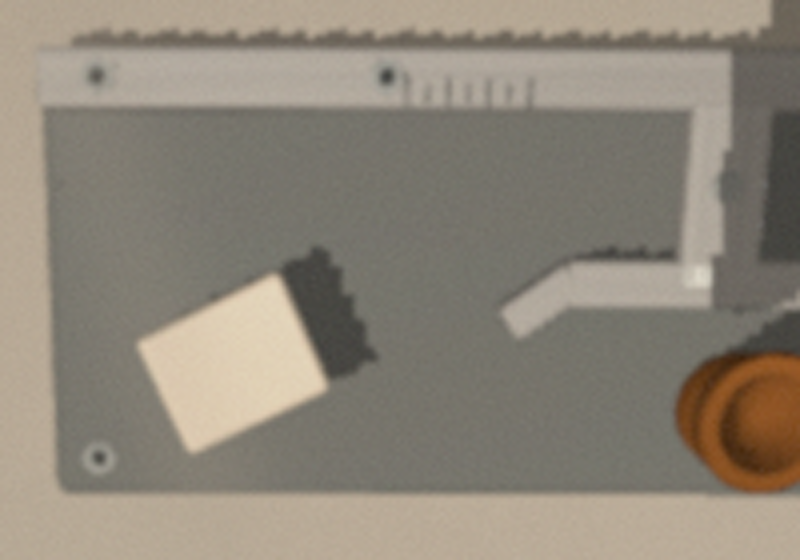

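Run:
```python
from h import *
from scipy.optimize import least_squares
c=dict(np.load('w1.npz'))
px=np.array([[38,48],[42,107],[693,110],[681,262],[572,262],[58,492]])/4+[220,35]-.5*0
J=np.array([[50,170,16],[36,170,16],[36,10,16],[1,10,16],[1,38,16],[-60,170,8]])/1000
def W(p,J):
    s,co=np.sin(p[2]),np.cos(p[2]);return np.c_[p[0]+co*J[:,0]-s*J[:,1],p[1]+s*J[:,0]+co*J[:,1],J[:,2]]
f=lambda p:(proj(c,W(p,J))-px).ravel()
r=least_squares(f,[.48,.077,-.096]);print(r.x.round(4),r.fun.reshape(-1,2).round(1))
np.save('jig.npy',r.x)
p=r.x
w=np.array([[0.4813,0.2266],[0.4945,0.1907],[0.4667,0.1794],[0.4528,0.216]])
R=np.array([[np.cos(p[2]),-np.sin(p[2])],[np.sin(p[2]),np.cos(p[2])]])
b=(w-p[:2])@R;print('blank corners jig mm',(b*1000).round(1),(b.mean(0)*1000).round(1))
s=sense();print('tcp jig',((np.array(s['tcp_pos'])[:2]-p[:2])@R*1000).round(1),s['tcp_pos'])
ct=get_calibration('top');print(proj(ct,W(p,np.array([[18,0,16],[50,170,16],[50,-170,16],[-60,170,8]])/1000)).round(1))
# clutter behind: stand front corners, bottle
print(ray(ct,[[197,163],[283,163],[190,125],[347,163],[180,163]],0).round(3))
```

```text
[ 0.485   0.0786 -0.1033] [[-0.2 -0.6]
 [-0.6  0.2]
 [ 0.7  0.5]
 [ 0.4 -0.1]
 [-0.2 -0.3]
 [-0.1  0.6]]
blank corners jig mm [[-19.  146.9]
 [ -2.2 112.5]
 [-28.6  98.4]
 [-46.2 133.4]] [-24.  122.8]
tcp jig [-76.6 114.9] [0.42065961 0.20073223 0.22249418]
[[281.9 225.2]
 [211.5 205. ]
 [356.3 218.6]
 [206.  251.8]]
[[ 0.661  0.284  0.   ]
 [ 0.659  0.073  0.   ]
 [ 0.76   0.306  0.   ]
 [ 0.657 -0.082  0.   ]
 [ 0.662  0.327  0.   ]]
```

```bash
python3 -m inch '[{"fingers":1.6,"delta_pos":[0,-0.7,4],"spin":0.3},{"fingers":1.6,"delta_pos":[0,-0.7,8],"spin":0.3},{"fingers":1.6,"delta_pos":[0,-0.7,12],"spin":0.3},{"fingers":1.6,"delta_pos":[0,-0.7,16],"spin":0.3},{"fingers":1.6,"delta_pos":[0,-0.7,18],"spin":0.3},{"fingers":1.6,"delta_pos":[0,-0.7,19.5],"spin":0.3},{"fingers":1.6,"delta_pos":[0,-0.7,20.3],"spin":0.3},{"fingers":1.6,"delta_pos":[0,-0.7,20.8],"spin":0.3},{"fingers":1.6,"delta_pos":[0,-0.7,20.8],"spin":0.3}]'
python3 - <<'E'
from h import *
im=capture('wrist');cv2.imwrite('pics/w2.png',im[:,:,::-1])
E
```

```text
time_s: 3.25
tcp_pos: [0.4215, 0.2074, 0.0145]
ee_rot: [[0.995, -0.104, -0.0], [-0.104, -0.995, -0.0], [-0.0, 0.0, -1.0]]
wrist_force: [-0.9, 0.5, 0.3]
gripper_width: 0.185
```

View pics/w2.png

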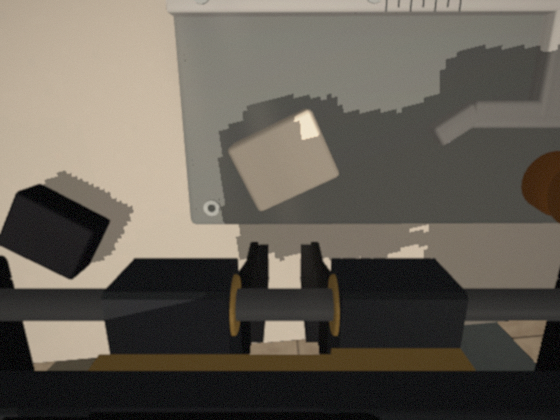

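The fingers at (257,250) and (312,250) straddle the blank's near corner at (263,210). I'll push across now.

```bash
python3 -m inch '[{"fingers":1.6,"delta_pos":[0.8,0,0],"spin":0},{"fingers":1.6,"delta_pos":[1.2,0,0],"spin":0},{"fingers":1.6,"delta_pos":[1.5,0,0],"spin":0},{"fingers":1.6,"delta_pos":[1.8,0,0],"spin":0},{"fingers":1.6,"delta_pos":[2.1,0,0],"spin":0},{"fingers":1.6,"delta_pos":[2.4,0,0],"spin":0},{"fingers":1.6,"delta_pos":[2.7,0,0],"spin":0},{"fingers":1.6,"delta_pos":[3.0,0,0],"spin":0},{"fingers":1.6,"delta_pos":[3.3,0,0],"spin":0},{"fingers":1.6,"delta_pos":[3.6,0,0],"spin":0},{"fingers":1.6,"delta_pos":[3.9,0,0],"spin":0},{"fingers":1.6,"delta_pos":[4.2,0,0],"spin":0},{"fingers":1.6,"delta_pos":[4.5,0,0],"spin":0},{"fingers":1.6,"delta_pos":[4.5,0,0],"spin":0}]'
python3 - <<'E'
from h import *
im=capture('wrist');cv2.imwrite('pics/w3.png',im[:,:,::-1])
im=capture('top');cv2.imwrite('pics/t3.png',cv2.resize(im[190:270,190:380,::-1],None,fx=4,fy=4))
E
```

```text
time_s: 4.7
tcp_pos: [0.4666, 0.2025, 0.0145]
ee_rot: [[0.995, -0.105, 0.0], [-0.105, -0.995, 0.0], [0.0, -0.0, -1.0]]
wrist_force: [0.1, 0.4, 0.0]
gripper_width: 0.181
```

View pics/w3.png

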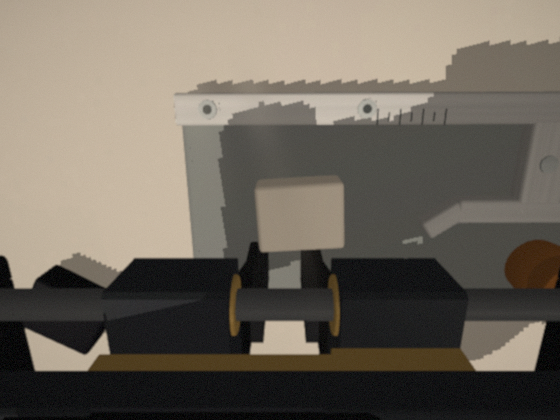

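The blank is now squared up on the fingers (255–343, 180–250), with the rail face at row ~125. I'll carry on to the rail.

```bash
python3 -m inch '[{"fingers":1.6,"delta_pos":[0.3,0,0],"spin":0},{"fingers":1.6,"delta_pos":[0.6,0,0],"spin":0},{"fingers":1.6,"delta_pos":[0.9,0,0],"spin":0},{"fingers":1.6,"delta_pos":[1.2,0,0],"spin":0},{"fingers":1.6,"delta_pos":[1.5,0,0],"spin":0},{"fingers":1.6,"delta_pos":[1.7,0,0],"spin":0},{"fingers":1.6,"delta_pos":[1.9,0,0],"spin":0},{"fingers":1.6,"delta_pos":[2.1,0,0],"spin":0},{"fingers":1.6,"delta_pos":[2.2,0,0],"spin":0},{"fingers":1.6,"delta_pos":[2.3,0,0],"spin":0}]'
python3 - <<'E'
from h import *
p=np.load('jig.npy');R=np.array([[np.cos(p[2]),-np.sin(p[2])],[np.sin(p[2]),np.cos(p[2])]])
s=sense();print('tcp jig',((np.array(s['tcp_pos'])[:2]-p[:2])@R*1000).round(1))
im=capture('wrist');cv2.imwrite('pics/w4.png',im[:,:,::-1])
E
```

```text
time_s: 5.8
tcp_pos: [0.4891, 0.2002, 0.0145]
ee_rot: [[0.995, -0.104, -0.0], [-0.104, -0.995, -0.0], [-0.0, 0.0, -1.0]]
wrist_force: [-0.3, -0.4, -0.8]
gripper_width: 0.182
tcp jig [ -8.5 121.4]
```

View pics/w4.png

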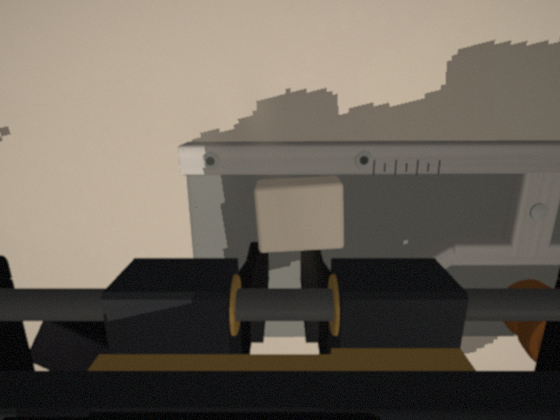

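The blank's far side (row ~180) is still a few mm short of the rail's face. I'll go on in 1 mm steps and watch the force.

```bash
python3 -m inch '[{"fingers":1.6,"delta_pos":[0.1,0,0],"spin":0},{"fingers":1.6,"delta_pos":[0.2,0,0],"spin":0},{"fingers":1.6,"delta_pos":[0.3,0,0],"spin":0}]';python3 -m inch '[{"fingers":1.6,"delta_pos":[0.1,0,0],"spin":0},{"fingers":1.6,"delta_pos":[0.1,0,0],"spin":0}]'; python3 -m inch '[{"fingers":1.6,"delta_pos":[0.1,0,0],"spin":0},{"fingers":1.6,"delta_pos":[0.1,0,0],"spin":0}]'
python3 - <<'E'
from h import *
im=capture('wrist');cv2.imwrite('pics/w5.png',cv2.resize(im[130:270,180:380,::-1],None,fx=4,fy=4))
E
```

```text
time_s: 6.15
tcp_pos: [0.4909, 0.1999, 0.0145]
ee_rot: [[0.994, -0.105, -0.002], [-0.105, -0.994, -0.0], [-0.002, 0.001, -1.0]]
wrist_force: [-7.0, 3.9, 3.9]
gripper_width: 0.188
time_s: 6.35
tcp_pos: [0.491, 0.1999, 0.0145]
ee_rot: [[0.994, -0.105, -0.004], [-0.105, -0.994, -0.001], [-0.004, 0.001, -1.0]]
wrist_force: [-8.2, 4.0, 4.3]
gripper_width: 0.18
time_s: 6.55
tcp_pos: [0.4911, 0.1998, 0.0145]
ee_rot: [[0.994, -0.105, -0.005], [-0.105, -0.994, -0.001], [-0.005, 0.002, -1.0]]
wrist_force: [-11.8, 7.0, 7.3]
gripper_width: 0.185
```

View pics/w5.png

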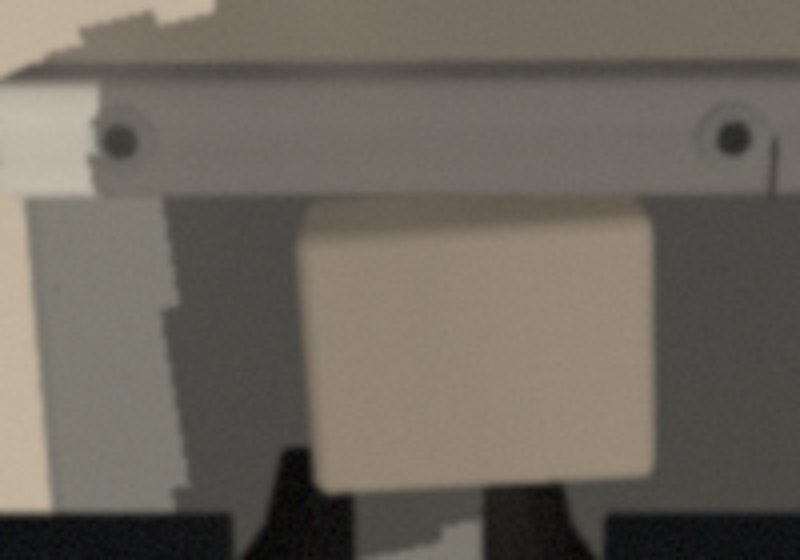

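Contact with the rail (12 N), but the blank's edge slopes about 3.5° in the crop: row 240 on the left, 218 on the right. Friction at the finger is holding it diagonally. I'll ease off, then drag the contact towards +y to square it up.

```bash
python3 -m inch '[{"fingers":1.6,"delta_pos":[-0.3,-0.1,0],"spin":0},{"fingers":1.6,"delta_pos":[-0.2,-0.3,0],"spin":0},{"fingers":1.6,"delta_pos":[-0.1,-0.4,0],"spin":0},{"fingers":1.6,"delta_pos":[0,-0.5,0],"spin":0},{"fingers":1.6,"delta_pos":[0,-0.5,0],"spin":0}]'
python3 - <<'E'
from h import *
im=capture('wrist');cv2.imwrite('pics/w6.png',cv2.resize(im[130:270,180:380,::-1],None,fx=4,fy=4))
E
```

```text
time_s: 7.1
tcp_pos: [0.4918, 0.2029, 0.0141]
ee_rot: [[0.994, -0.106, -0.006], [-0.106, -0.994, -0.004], [-0.006, 0.005, -1.0]]
wrist_force: [-8.8, 0.5, 7.0]
gripper_width: 0.183
```

View pics/w6.png

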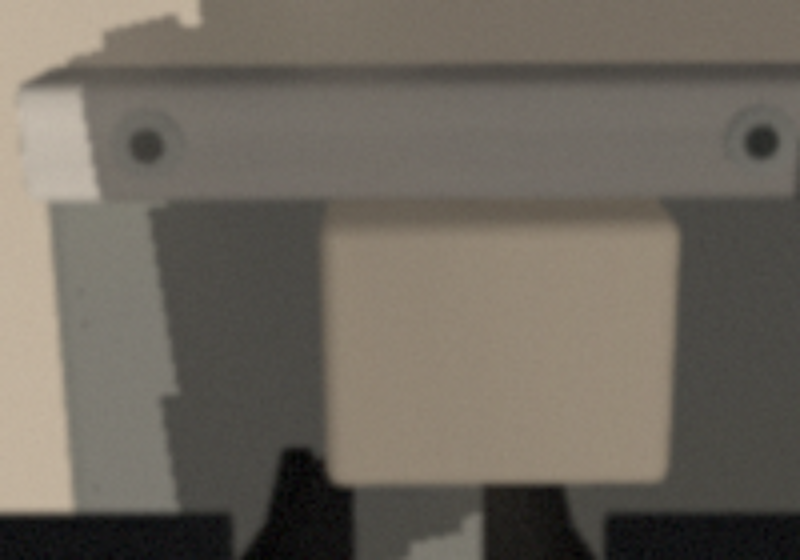

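The blank now looks flush (edge at row 230 on both ends). I'll work out its position, back off, and re-measure from above.

```bash
python3 -m inch '[{"fingers":1.6,"delta_pos":[-0.5,0,0],"spin":0},{"fingers":1.6,"delta_pos":[-1.2,0,0],"spin":0},{"fingers":1.6,"delta_pos":[-2,0,0],"spin":0},{"fingers":1.6,"delta_pos":[-2.5,0,-2],"spin":0},{"fingers":1,"delta_pos":[-2.5,0,-5],"spin":0},{"fingers":0.8,"delta_pos":[-2.5,0,-8],"spin":0},{"fingers":0.8,"delta_pos":[-2.5,0,-8],"spin":0}]'
cat >> h.py <<'E'
def jig():
    p=np.load('jig.npy');R=np.array([[np.cos(p[2]),-np.sin(p[2])],[np.sin(p[2]),np.cos(p[2])]]);return p,R
def tj(w):
    p,R=jig();return ((np.atleast_2d(w)[:,:2]-p[:2])@R*1000).round(1)
E
python3 - <<'E'
from h import *
im=capture('wrist');c=get_calibration('wrist');s=sense();cv2.imwrite('pics/w7.png',im[:,:,::-1]);np.savez('w7.npz',K=c['K'],T=c['T'])
print('tcp',tj(s['tcp_pos']),s['tcp_pos'],s['joints'])
p,R=jig()
J=np.array([[36,170,16],[36,10,16],[36,140,8],[36,100,8],[4,140,26],[4,100,26],[36,140,26],[36,100,26]])/1000
print(proj(c,np.c_[J[:,:2]@R.T+p[:2],J[:,2]]).round(1))
for d in spot_in('wrist','blank')[:3]: print(d['conf'],np.array(d['extent'])*[560,420,560,420])
E
```

```text
time_s: 7.85
tcp_pos: [0.4722, 0.2094, 0.0988]
ee_rot: [[0.995, -0.103, 0.008], [-0.103, -0.995, 0.006], [0.008, -0.007, -1.0]]
wrist_force: [-0.1, 0.2, -0.7]
gripper_width: 0.102
tcp [[-27.6 127.7]] [0.4707804  0.20845859 0.09670523] [ 4.19760604e+01  1.89095838e+01 -2.48818628e+01  2.45346138e-02
 -4.58699443e+01  4.20514412e+01]
[[223.3 123.3]
 [460.9 123.2]
 [268.3 122.5]
 [325.8 122.5]
 [267.7 172.9]
 [327.1 172.9]
 [267.  124.3]
 [328.8 124.2]]
0.87 [109.928 221.508 180.6   271.698]
0.84 [ 20.328 267.12   72.184 327.6  ]
0.64 [275.296 122.682 338.8   176.61 ]
```

View pics/w7.png

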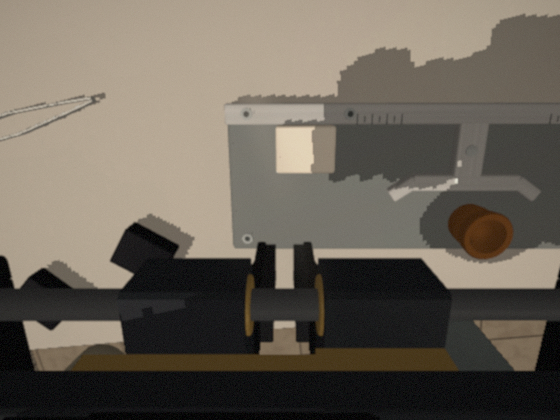

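The blank sits flush under the rail face at cols 275–336, rows 125–174, with its centre at about jig y = 115. Next I turn 90° and go round to its outer end.

```bash
python3 -m inch '[{"fingers":0.8,"delta_pos":[1,-1,0],"spin":8},{"fingers":0.8,"delta_pos":[2,-2,0],"spin":16},{"fingers":0.8,"delta_pos":[3,-3.2,0],"spin":24},{"fingers":0.8,"delta_pos":[4,-3.2,0],"spin":32},{"fingers":0.8,"delta_pos":[4.7,-3.2,0],"spin":40},{"fingers":0.8,"delta_pos":[4.7,-3.2,0],"spin":48},{"fingers":0.8,"delta_pos":[4.7,-3.2,0],"spin":56},{"fingers":0.8,"delta_pos":[4.7,-3.2,0],"spin":64},{"fingers":0.8,"delta_pos":[4.7,-3.2,0],"spin":72},{"fingers":0.8,"delta_pos":[4.7,-3.2,0],"spin":80},{"fingers":0.8,"delta_pos":[4.7,-3.2,0],"spin":90},{"fingers":0.8,"delta_pos":[4.7,-3.2,0],"spin":90},{"fingers":0.8,"delta_pos":[4.7,-3.2,0],"spin":90},{"fingers":0.8,"delta_pos":[4.7,-3.2,0],"spin":90},{"fingers":0.8,"delta_pos":[4.7,-3.2,0],"spin":90}]'
python3 - <<'E'
from h import *
im=capture('wrist');c=get_calibration('wrist');s=sense();cv2.imwrite('pics/w8.png',im[:,:,::-1])
print('tcp',tj(s['tcp_pos']),s['tcp_pos'],s['joints'])
E
```

```text
time_s: 9.45
tcp_pos: [0.5197, 0.2342, 0.0943]
ee_rot: [[-0.103, -0.995, -0.0], [-0.995, 0.103, -0.0], [0.0, 0.0, -1.0]]
wrist_force: [0.9, -0.3, -0.5]
gripper_width: 0.092
tcp [[ 18.5 158.4]] [0.51977703 0.23416239 0.09442606] [ 4.05304026e+01  2.38678292e+01 -1.70560402e+01  2.32060259e-05
 -4.90845942e+01 -4.64645942e+01]
```

View pics/w8.png

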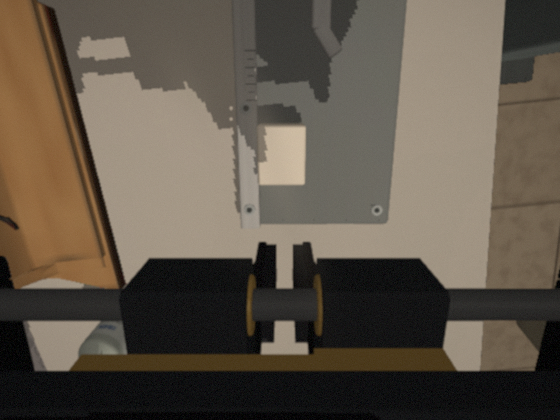

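The view is now along the rail: blank at cols 259–306, rows 125–185, and the fingers (262–308) are in line with it behind its outer end. The clear bottle at (105,340) is away to the left, below the body's level. Descending.

```bash
python3 -m inch '[{"fingers":0.8,"delta_pos":[0,0,3],"spin":0},{"fingers":0.8,"delta_pos":[0,0,5.5],"spin":0},{"fingers":0.8,"delta_pos":[0,0,7],"spin":0},{"fingers":0.8,"delta_pos":[0,0,7.7],"spin":0},{"fingers":0.8,"delta_pos":[0,0,8],"spin":0},{"fingers":0.8,"delta_pos":[0,0,8],"spin":0}]'
python3 - <<'E'
from h import *
im=capture('wrist');s=sense();cv2.imwrite('pics/w9.png',im[:,:,::-1])
print('tcp',tj(s['tcp_pos']),s['wrist_force'].round(1))
E
```

```text
time_s: 10.1
tcp_pos: [0.5201, 0.2344, 0.0148]
ee_rot: [[-0.104, -0.995, 0.0], [-0.995, 0.104, 0.0], [-0.0, -0.0, -1.0]]
wrist_force: [-1.0, -0.9, -0.2]
gripper_width: 0.092
tcp [[ 19.  158.8]] [ 0.5 -0.   0.1]
```

View pics/w9.png

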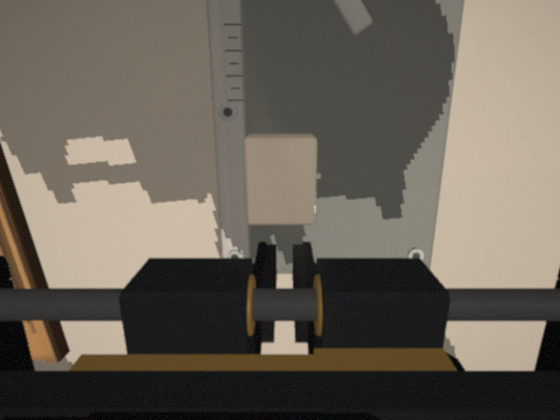

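```bash
python3 -m inch '[{"fingers":0.8,"delta_pos":[0.5,0,0],"spin":0},{"fingers":0.8,"delta_pos":[0.9,0,0],"spin":0},{"fingers":0.8,"delta_pos":[1.2,0,0],"spin":0},{"fingers":0.8,"delta_pos":[1.5,0,0],"spin":0},{"fingers":0.8,"delta_pos":[1.8,-0.02,0],"spin":0},{"fingers":0.8,"delta_pos":[2.1,-0.04,0],"spin":0},{"fingers":0.8,"delta_pos":[2.4,-0.06,0],"spin":0},{"fingers":0.8,"delta_pos":[2.7,-0.08,0],"spin":0},{"fingers":0.8,"delta_pos":[3.0,-0.1,0],"spin":0},{"fingers":0.8,"delta_pos":[3.3,-0.12,0],"spin":0},{"fingers":0.8,"delta_pos":[3.6,-0.14,0],"spin":0}]'
python3 - <<'E'
from h import *
im=capture('wrist');s=sense();cv2.imwrite('pics/w10.png',im[:,:,::-1])
print('tcp',tj(s['tcp_pos']),s['wrist_force'].round(1))
E
```

```text
time_s: 11.25
tcp_pos: [0.5173, 0.1978, 0.0144]
ee_rot: [[-0.104, -0.995, -0.0], [-0.995, 0.104, -0.0], [0.0, 0.0, -1.0]]
wrist_force: [-0.5, 1.5, -0.3]
gripper_width: 0.086
tcp [[ 19.7 121.5]] [-0.3  0.   0.3]
```

View pics/w10.png

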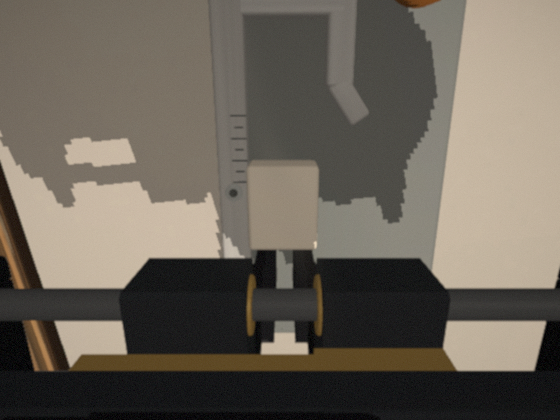

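Run:
```python
import cv2
a=cv2.imread('pics/w10.png');cv2.imwrite('pics/w10c.png',cv2.resize(a[140:265,200:350],None,fx=4.5,fy=4.5,interpolation=cv2.INTER_CUBIC)*1)
```

```text
(no output)
```

View pics/w10c.png

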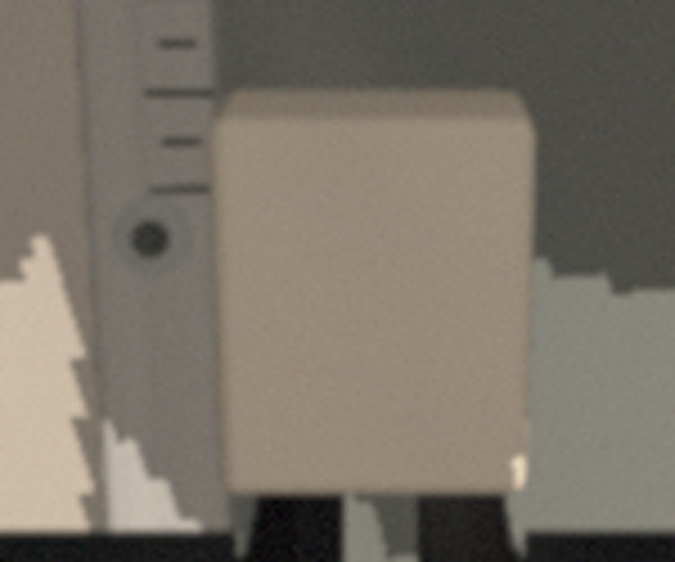

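The blank's left edge runs along the rail's inner edge (crop cols 213–228) with no gap. I'll keep sliding with a slight bias towards the rail.

```bash
python3 -m inch '[{"fingers":0.8,"delta_pos":[0.3,-0.02,0],"spin":0},{"fingers":0.8,"delta_pos":[0.6,-0.04,0],"spin":0},{"fingers":0.8,"delta_pos":[0.9,-0.06,0],"spin":0},{"fingers":0.8,"delta_pos":[1.2,-0.07,0],"spin":0},{"fingers":0.8,"delta_pos":[1.5,-0.08,0],"spin":0},{"fingers":0.8,"delta_pos":[1.8,-0.09,0],"spin":0},{"fingers":0.8,"delta_pos":[2.1,-0.1,0],"spin":0},{"fingers":0.8,"delta_pos":[2.4,-0.11,0],"spin":0},{"fingers":0.8,"delta_pos":[2.7,-0.12,0],"spin":0},{"fingers":0.8,"delta_pos":[3.0,-0.13,0],"spin":0}]'
python3 - <<'E'
from h import *
im=capture('wrist');s=sense();a=im[:,:,::-1];cv2.imwrite('pics/w11.png',a);cv2.imwrite('pics/w11c.png',cv2.resize(a[100:265,180:380],None,fx=3.5,fy=3.5,interpolation=cv2.INTER_CUBIC))
print('tcp',tj(s['tcp_pos']),s['wrist_force'].round(1))
E
```

```text
time_s: 12.3
tcp_pos: [0.5156, 0.168, 0.0146]
ee_rot: [[-0.104, -0.995, 0.0], [-0.995, 0.104, 0.0], [-0.0, -0.0, -1.0]]
wrist_force: [-0.3, 0.5, 0.3]
gripper_width: 0.093
tcp [[21.1 91.7]] [ 0.2 -0.3  0.2]
```

View pics/w11c.png

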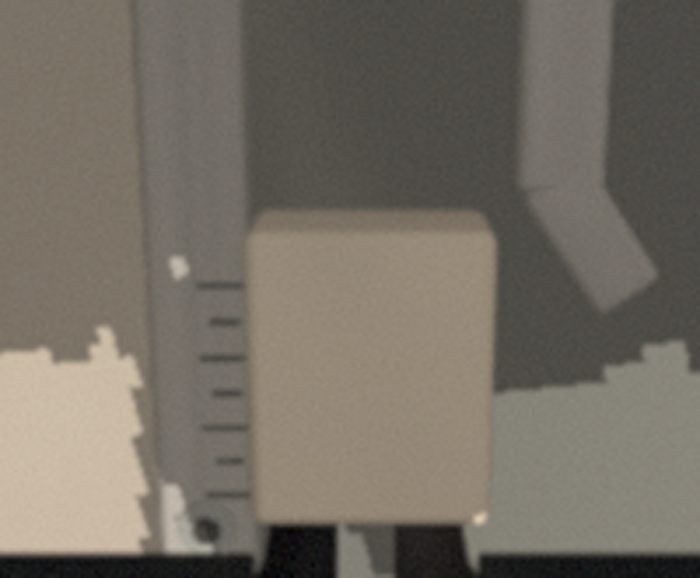

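Still flush, and heading cleanly into the pocket mouth. I'll keep going.

```bash
python3 -m inch '[{"fingers":0.8,"delta_pos":[0.3,-0.01,0],"spin":0},{"fingers":0.8,"delta_pos":[0.6,-0.02,0],"spin":0},{"fingers":0.8,"delta_pos":[0.9,-0.03,0],"spin":0},{"fingers":0.8,"delta_pos":[1.2,-0.04,0],"spin":0},{"fingers":0.8,"delta_pos":[1.5,-0.05,0],"spin":0},{"fingers":0.8,"delta_pos":[1.8,-0.06,0],"spin":0},{"fingers":0.8,"delta_pos":[2.1,-0.07,0],"spin":0},{"fingers":0.8,"delta_pos":[2.4,-0.08,0],"spin":0},{"fingers":0.8,"delta_pos":[2.6,-0.08,0],"spin":0},{"fingers":0.8,"delta_pos":[2.8,-0.08,0],"spin":0}]'
python3 - <<'E'
from h import *
im=capture('wrist');s=sense();a=im[:,:,::-1];cv2.imwrite('pics/w12.png',a);cv2.imwrite('pics/w12c.png',cv2.resize(a[130:265,180:380],None,fx=4,fy=4,interpolation=cv2.INTER_CUBIC))
print('tcp',tj(s['tcp_pos']),s['wrist_force'].round(1))
E
```

```text
time_s: 13.35
tcp_pos: [0.5134, 0.1401, 0.0145]
ee_rot: [[-0.104, -0.995, -0.0], [-0.995, 0.104, -0.0], [0.0, 0.0, -1.0]]
wrist_force: [-0.3, 0.6, -1.2]
gripper_width: 0.091
tcp [[21.9 63.9]] [-0.9  0.1  0.1]
```

View pics/w12c.png

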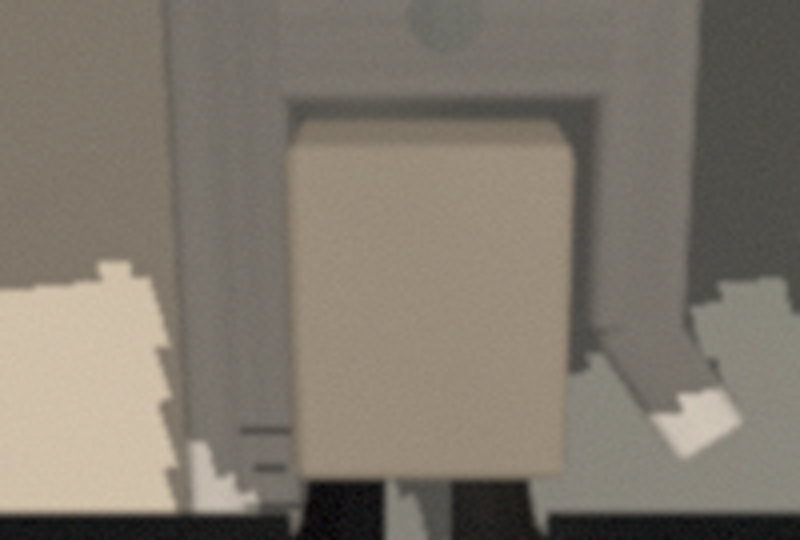

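The blank is inside the pocket and flush on the rail, about 3 mm short of the stop (crop rows 98–120). Last millimetres, slowly.

```bash
python3 -m inch '[{"fingers":0.8,"delta_pos":[0.1,0,0],"spin":0},{"fingers":0.8,"delta_pos":[0.2,0,0],"spin":0},{"fingers":0.8,"delta_pos":[0.3,0,0],"spin":0}]';python3 -m inch '[{"fingers":0.8,"delta_pos":[0.1,0,0],"spin":0},{"fingers":0.8,"delta_pos":[0.1,0,0],"spin":0}]'
python3 -m inch '[{"fingers":0.8,"delta_pos":[0.1,0,0],"spin":0},{"fingers":0.8,"delta_pos":[0.1,0,0],"spin":0}]'
python3 - <<'E'
from h import *
im=capture('wrist');s=sense();a=im[:,:,::-1];cv2.imwrite('pics/w13c.png',cv2.resize(a[130:265,180:380],None,fx=4,fy=4,interpolation=cv2.INTER_CUBIC))
print('tcp',tj(s['tcp_pos']),s['wrist_force'].round(1))
E
```

```text
time_s: 13.7
tcp_pos: [0.5132, 0.1374, 0.0146]
ee_rot: [[-0.104, -0.995, 0.0], [-0.995, 0.104, 0.0], [-0.0, -0.0, -1.0]]
wrist_force: [-0.6, 0.9, -0.7]
gripper_width: 0.089
time_s: 13.9
tcp_pos: [0.5133, 0.1371, 0.0147]
ee_rot: [[-0.104, -0.995, 0.001], [-0.995, 0.104, 0.001], [-0.001, -0.001, -1.0]]
wrist_force: [-0.5, 3.7, -0.6]
gripper_width: 0.092
time_s: 14.1
tcp_pos: [0.5133, 0.137, 0.0147]
ee_rot: [[-0.104, -0.995, 0.002], [-0.995, 0.104, 0.002], [-0.002, -0.001, -1.0]]
wrist_force: [-2.7, 7.5, -0.3]
gripper_width: 0.093
tcp [[22.1 61. ]] [-2.4  7.6 -0.7]
```

View pics/w13c.png

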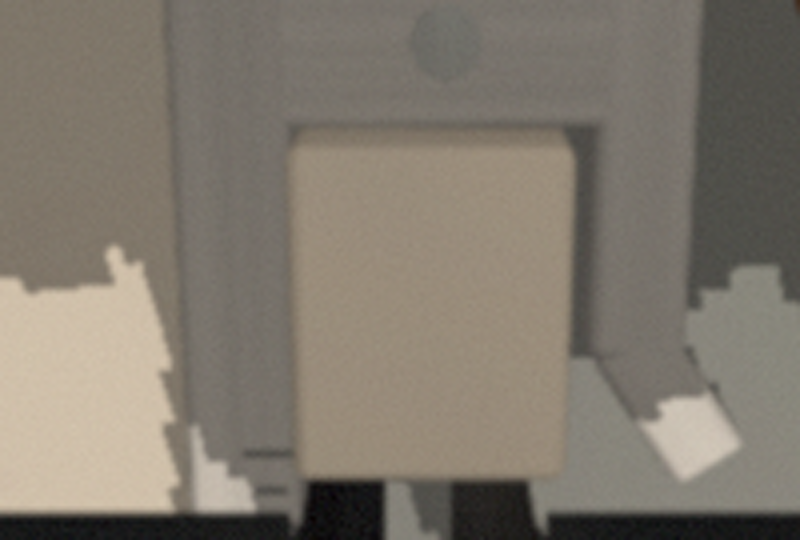

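The blank is home: end against the stop, side against the rail, with 7.5 N of contact force. I'll back straight off along +y and then go up.

```bash
python3 -m inch '[{"fingers":0.8,"delta_pos":[-0.3,0,0],"spin":0},{"fingers":0.8,"delta_pos":[-0.8,0,0],"spin":0},{"fingers":0.8,"delta_pos":[-1.5,0,0],"spin":0},{"fingers":0.8,"delta_pos":[-2.5,0,0],"spin":0},{"fingers":0.8,"delta_pos":[-3,0,-2],"spin":0},{"fingers":0.8,"delta_pos":[-3.5,0,-5],"spin":0},{"fingers":0.8,"delta_pos":[-4,0,-9],"spin":0},{"fingers":0.8,"delta_pos":[-4,0,-12],"spin":0},{"fingers":0.8,"delta_pos":[-4,0,-12],"spin":0},{"fingers":0.8,"delta_pos":[-4,0,-12],"spin":0},{"fingers":0.8,"delta_pos":[-4,0,-12],"spin":0}]'
python3 - <<'E'
from h import *
im=capture('wrist');c=get_calibration('wrist');a=im[:,:,::-1];cv2.imwrite('pics/w14.png',a)
p,R=jig()
J=np.array([[36,50,26],[4,50,26],[4,10,26],[36,10,26]])/1000
print(proj(c,np.c_[J[:,:2]@R.T+p[:2],J[:,2]]).round(1))
print(sense()['wrist_force'].round(1))
cv2.imwrite('pics/w14c.png',cv2.resize(a[40:200,180:380],None,fx=3.7,fy=3.7,interpolation=cv2.INTER_CUBIC))
E
```

```text
time_s: 15.25
tcp_pos: [0.5163, 0.1749, 0.1334]
ee_rot: [[-0.104, -0.995, -0.002], [-0.995, 0.104, -0.001], [0.001, 0.002, -1.0]]
wrist_force: [0.5, -0.5, -0.6]
gripper_width: 0.089
[[264.5 138.9]
 [306.7 138.8]
 [307.7  82.9]
 [263.5  83. ]]
[-0.7  0.1 -0.7]
```

View pics/w14.png

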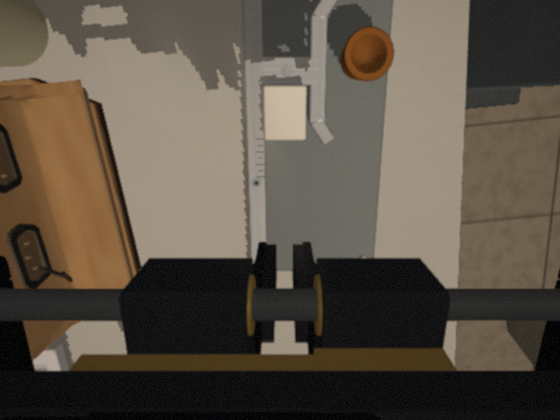

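View pics/w14c.png

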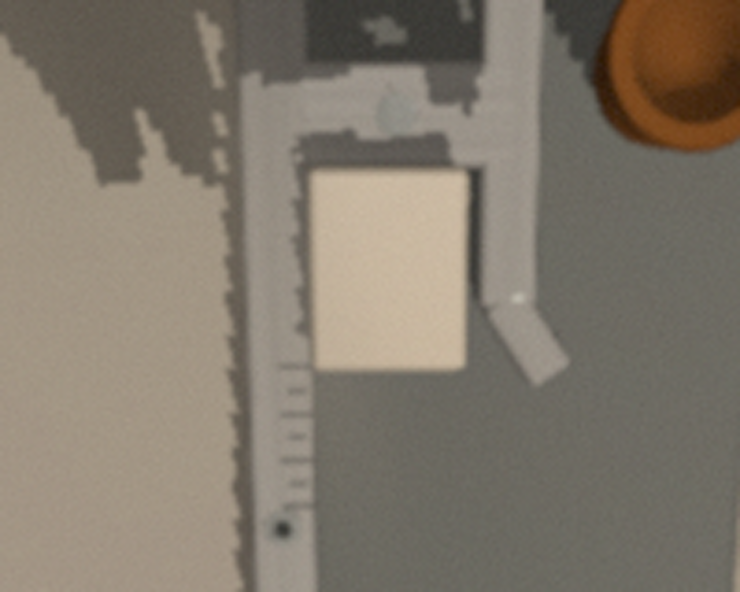

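The blank's top sits at cols 264–307, rows 86–140, against a predicted home outline of 264–307, 83–139. That is within about 1.5 mm of the stop and no visible gap at the rail. The dish is where it was and the hand is clear, so I'm handing in.

Run:
```python
from station import *
print(finish_job())
```

```text
the job is handed in; nothing more can be done
None
```

The blank is home in pocket_a, flat and against the rail, and the job was handed in at about 15.5 s of the 48 s. `finish_job` gave no verdict.

- **Push to the rail:** I pushed the white blank straight across with two fingertips. It first stuck against the rail about 3.5° askew at 12 N, so I eased off and dragged the contact sideways. After that it lay flush, with its centre at about y = 115 mm.
- **Slide to the stop:** I turned the hand 90° and pushed the blank along the rail from its outer end, biased slightly towards the rail. Three crops on the way showed no gap. It met the centre stop at 7.5 N, then I backed the hand off and raised it.

**Last checks:** In the final wrist picture the blank's outline matched the home position to within about 3 pixels (1–2 mm). The rows along the stop direction were 1–3 pixels off, and I did not resolve that. The wrist force was back to noise and the dish looked undisturbed. I did not take a final picture of the disc, bottles, tweezers or cast. The hand never worked near the disc and passed above the rest.

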